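# Fasten the access hatch, then throw the locking power toggle

### The job

The hatch on top of the grey equipment enclosure stands open: push it fully shut, then turn its wing knob clockwise to its stop so that the hidden cam tongue swings square behind the front frame edge and locks the hatch. Only then switch on the power at the small switch box: pull the toggle's bat outward to free it from its lock, flip it fully over to the other side and let it spring back down into its lock. Leave the bottles, jar, beaker, dish and spatula standing or lying where they are.

Things in the scene. Friction and masses are not known exactly. Their poses are not given: they have to be found in the camera images.
- enclosure: Fixed grey metal box, 180 (its x) x 150 (its y) x 110 mm high, open on top under the hatch; position and yaw vary. Origin: centre of its underside, on the worktop; -x is its front (towards the robot), +z up. The hatch's hinge line runs along its y at x = +85, z = 110 mm. The front frame edge is a lip 16 mm wide and 3 mm thick along the top of its front.
- hatch (a joint): Hatch angle, rad: 0 = shut, grows as its front edge rises (to 1.15); starts at 0.45 to 1.0. An aluminium plate, 170 mm from hinge line to front edge, 146 mm wide; its upper face lies 5.5 mm off the hinge line, so 115.5 mm above the worktop when shut. The stiff hinge holds any angle; 1 to 5 N down near the front edge shuts it.
- hatch_front_edge (a point): Middle of the hatch's front edge, on its upper face (moves with the hatch).
- wing_knob (a joint): Knob angle, rad, growing clockwise seen from above; starts at -1.0 to 0.4, stop at 1.62. At 0 the hidden tongue points to the enclosure's -y (along the front edge), at 1.57 to its -x, square behind the front frame edge: locked. Past about 0.55 the tongue reaches over the frame edge, so shut the hatch fully first. Turning takes 0.1 N m (4 N at 24 mm from the axis); it stays where left.
- knob_center (a point): On the black wing knob's axis, half-way up its wings; on the hatch's upper face, 133 mm from the hinge line, midway across. Two wings in line form a bar 64 mm long, 8 mm thick, 3 to 28 mm above the face; hub 25 mm in diameter, 19 mm high. The wing over the tongue has a small raised bump at its end; the point's -y axis points along it. Tongue: under the hatch, 36 mm from axis to tip.
- switch_box: Fixed small grey switch box, 76 (its x) x 60 (its y) x 50 mm high (flange at its foot 94 x 64 mm), left or right of the enclosure. Origin: centre of its underside, on the worktop; the toggle swings in its x-z plane, +z up.
- toggle_pivot (a point): The toggle's hidden pivot, 18 mm above the switch box's origin; the pivot axis is the box's y.
- toggle (a joint): Angle of the toggle, rad: 0 = off, the bat leans 0.45 rad from vertical to the box's -x; 0.9 = on, it leans 0.45 rad to the box's +x. With the bat in, a lock lets it move only about 0.2 rad from either end; pull the bat outward at least 8 mm to pass the lock. It moves easily otherwise.
- bat_pull (a joint): How far the bat is pulled outward along its own length, m: 0 = in (locked), 0.012 = fully out. A spring pulls it in with 4 N (in) to 7 N (fully out).
- bat_end (a point): Centre of the rounded flat disc on the end of the steel bat: 18 mm in diameter, 12 mm thick along the box's y (its flat faces look to the box's +y and -y); the bat's shaft is 8 mm thick. 75 mm from the pivot with the bat in, then about 85 mm above the worktop at either end.
- amber_bottle: Brown bottle with black cap, 66 mm diameter, 138 mm high, on the side of the enclosure opposite to the switch box; loose. Origin: centre of its underside. Bystander.
- drop_bottle: Small brown dropper bottle with a white cap, 40 mm diameter, 78 mm high, just behind the switch box; loose. Origin: centre of its underside. Bystander.
- sample_jar: Clear sample jar with a blue lid, 59 mm diameter, 65 mm high; loose. Origin: centre of its underside. Bystander.
- beaker: Clear plastic beaker, 77 mm wide with its spout, 92 mm high; loose. Origin: centre of its underside. Bystander.
- petri_dish: Covered petri dish, 61 mm diameter, 15 mm high; loose. Origin: centre of its underside. Bystander.
- spatula: Lab spatula, 184 x 16 x 8 mm, lying along its x in front of the enclosure; loose. Origin: its middle, underside. Bystander.

How it is judged (in metres and radians):
On the way, in this order (a step that is already met when the one before it is completed fails the run):
1. the hatch is shut on its frame (value of joint hatch below 0.03 rad and value of joint toggle below 0.3 rad), for 0.1 s.
2. the wing knob is turned until its tongue is square behind the front frame edge (all of step 1 and value of joint wing_knob above 1.35 rad), for 0.1 s.
3. the bat is pulled outward, still on the off side (value of joint hatch below 0.03 rad and value of joint wing_knob above 1.35 rad and value of joint bat_pull above 0.006 m and value of joint toggle below 0.4 rad).
4. the toggle is flipped to its on side with the bat sprung back in (value of joint hatch below 0.03 rad and value of joint wing_knob above 1.35 rad and value of joint toggle above 0.6 rad and value of joint bat_pull below 0.003 m), for 0.2 s.
At the end, for the whole second after the job is handed in: Hatch shut (under 0.03 rad), wing knob turned to at least 1.35 rad (tongue within about 13 degrees of square behind the frame edge), toggle on (over 0.6 rad) with its bat sprung back in (under 3 mm), and the bystanders where they stood (all of step 4); the robot touches nothing.
It fails at once if a bottle, the jar, the beaker, the dish or the spatula is moved more than 30 mm (distance of any of amber_bottle, drop_bottle, sample_jar, beaker, petri_dish, spatula from where it was at the start of the episode above 0.03 m).
It fails at once if a bottle, the jar, the beaker or the dish is tipped over (angle between any of amber_bottle, drop_bottle, sample_jar, beaker, petri_dish's own z axis and vertical above 0.5 rad).
It also fails if it takes over 61 s, if anything falls off the work surface, if the arm or the gripper's body presses on something with over 40 N, if the wrist force passes 120 N, or if a joint passes its speed limit or range.

### The arm

A 6-joint arm with a two-finger parallel gripper is mounted at the origin on a cart in front of the work surface, level with it; the furniture and walls round the work are solid. World frame = base frame: x ahead of the robot, y to its left, z up, the work surface at z = 0. Lengths are in m, angles in degrees, forces in N, time in s.
With the tool pointing down it reaches from about 0.325 to 1 m from the base axis. Payload 5.1 kg.
Tool frame: the origin (TCP) lies between the finger pads; the fingertips stand 25 mm ahead of it and the grasp point (between the pads) lies 6 mm ahead of it; z points along the fingers, y is the line along which they close (so a half turn about z gives the same grasp; the last joint's range is limited). The gripper opens to 85 mm and grips with 20 to 120 N. Pads are 22 mm wide; open, the fingers measure 114 mm over their backs; the gripper's body (76 mm by 85 mm) begins 54 mm behind the grasp point. The pads swing forward as they close: fully open they stand 13 mm farther back than shut.
Start: joints at [65.856, 7.093, 94.555, -0, 78.352, -4.733], TCP at [0.216, 0.613, 0.256] pointing down, gripper open.
Joint ranges: [-149.61, 149.61], [-58.7, 133.49], [1.44, 155.28], [-77.14, 257.14], [18.33, 153.61], [-166.67, 166.67]. Speed limits (degrees/s): [147.25, 147.25, 180, 180, 180, 180].

### API

Orientations are given as a 3x3 rotation matrix whose columns are the frame's x, y, z axes.
In Python, from cell import status, cams, env, silhouettes gives the robot as it stands.
- The arm moves only by the tool step_arm, never from a script. Its argument "rows" is a list of rows, each a list of 6 numbers: the shift along the tool's x, y, z in cm, then the turn, a rotation vector about the tool's x, y, z in rad. In form: [[x, y, z, ax, ay, az], ...]. A call has exactly 10 rows; each row shifts and turns the commanded pose from where the row before left it, along the tool's axes as they then stand; what a row does not reach is not made up. A row lasts 1/12 s, in which the tool goes at most 41.7 mm and 7.16 degrees, less where a joint would pass 70% of its speed; a pose out of reach is approached as far as the arm can. A call with a gripper value outside its range is refused whole. "jaw" is the opening, from 0 (shut) to 1 (fully open), set as the call begins (left out, the last holds). The fingers move at their own pace and stop on an object; "newtons" is the grip in N (left out, the last holds). Time passes only in rows, so rows that do not move let the fingers close, or fill a call up. It gives the time, the measured TCP pose, the force, the opening and the grip force at its end, in the units of the state.
- status.read_state(): the state, without advancing time (a new reading comes with each control period).
- cams.capture(name): name is "side" or "top" or "wrist"; returns (picture, depth): 420x560x3 uint8, red, green, blue; 420x560 float32, m along the optical axis (not along the pixel's ray), 0 where there is no reading.
- cams.camera_info(name): a dict with "mtx" (3x3 intrinsics, pixels), "origin" and "attitude" of the camera in the world; the wrist camera has in their place "tool_from_camera" (4x4, takes a point from camera to tool coordinates, whose origin is the TCP and whose axes are the flange's). Camera axes: x right, y up, looking along -z (the intrinsics and any distortion apply to the point x, -y, -z); pixel columns grow to the right and rows downward; lengths in m; the calibration is good to about 2 mm. The wrist camera is an equidistant fisheye: a pixel r from the principal point sees the ray r / f radians off the axis. A picture is of the moment at which its call begins: read the wrist's pose just before it. camera_info takes no time and is no camera call.
- env.close_job(): hands the job in; it is judged then, once.
Trained networks look in the newest picture that a camera, given by its name, has taken for a name from the list of things; names that differ only in an ending like _2 or _b are one class to them, and where a whole thing is asked for, a point or a joint stands for the part that bears it (a point fixed in the world has none). Each returns a list of dicts, best first, with "conf" (0 to 1); they miss things now and then, are a little off and sometimes report something else, mostly with a low value. They report only what shows in the picture. A call takes as long as a camera call.
- silhouettes(camera, target): "pixels" (420x560 bool, what is visible of it) and "point" ([column, row] in pixels, amid what is visible of it).
The state is a dict: "time_s": time; "joint_pos": joint angles; "dq": joint speeds; "tau": joint torques, N m; "tcp_pos": TCP position; "eef_rot": TCP orientation; "wrist_force": force on the tool from outside, world axes, zero at the start; "wrist_torque": the same for the moment, N m; "width": finger opening in m; "finger_force": force on a finger pad.
Only numpy, scipy, OpenCV 4.12 (cv2) and the standard library are available. Lean on these libraries where they do the work, as an engineer would, in place of code of your own. Each camera call takes 0.05 s, during which the arm holds its last target. There are 200 camera calls.

## Working session

There is one attempt and no reset: what is moved stays moved. The work goes in short steps, Python scripts to look and compute and a tool call to move; the robot and the scene stay as the last step left them, time stands still between calls to the robot, and variables do not carry over. Pictures are saved under pics/ and viewed, at most 10 in all, crops included, and the job is handed in when it is done.

Besides the shell and the picture viewer there is one more tool, called after ">>>" by a JSON object that holds its "name" and its "arguments", one argument or row to a line. step_arm: Moves the arm, as the interface text tells. Its arguments: {"type":"object","properties":{"rows":{"type":"array"},"jaw":{"type":"number"},"newtons":{"type":"number"}},"required":["rows"]}

```bash
mkdir -p pics; ls
cat > h.py <<'E'
import numpy as np, cv2
from cell import status, cams, env, silhouettes
def cap(n):
    s=status.read_state(); rgb,d=cams.capture(n); return s,rgb,d
def cloud(n,d,s=None):
    i=cams.camera_info(n); K=np.array(i["mtx"]); v,u=np.mgrid[0:420,0:560]
    x=(u-K[0,2])/K[0,0]; y=(v-K[1,2])/K[1,1]
    if n=="wrist":
        r=np.hypot(x,y); k=np.where(r>1e-9,np.tan(np.minimum(r,1.5))/np.maximum(r,1e-9),1); x=x*k;y=y*k
    P=np.stack([x*d,-y*d,-d],-1)
    if n=="wrist":
        T=np.array(i["tool_from_camera"]); P=P@T[:3,:3].T+T[:3,3]
        return P@np.array(s["eef_rot"]).T+np.array(s["tcp_pos"])
    return P@np.array(i["attitude"]).T+np.array(i["origin"])
E
python3 - <<'E'
from h import *
for n in("side","top"):
    s,rgb,d=cap(n); P=cloud(n,d); i=cams.camera_info(n); print(n,{k:np.round(v,3).tolist() if not isinstance(v,str) else v for k,v in i.items()})
    cv2.imwrite(f"pics/{n}0.png",rgb[...,::-1]); np.savez(f"{n}0.npz",rgb=rgb,P=P,d=d)
    for t in["enclosure","hatch","wing_knob","switch_box","toggle","amber_bottle","drop_bottle","sample_jar","beaker","petri_dish","spatula"]:
        for r in silhouettes(n,t)[:1]:
            m=r["pixels"]&(d>0); Q=P[m]
            if len(Q): print(t,round(r["conf"],2),np.round(r["point"]),m.sum(),np.round(np.median(Q,0),3),np.round(np.percentile(Q,[2,98],0),3).tolist())
            np.save(f"{n}_{t}.npy",r["pixels"])
s=status.read_state(); print(s["time_s"],np.round(s["eef_rot"],3).tolist(),s["width"])
E
```

```text
pics
side {'mtx': [[387.577, 0.0, 283.983], [0.0, 387.577, 212.697], [0.0, 0.0, 1.0]], 'origin': [0.429, 0.847, 0.625], 'attitude': [[-0.987, 0.077, -0.138], [-0.158, -0.528, 0.834], [-0.009, 0.846, 0.534]]}
enclosure 0.58 [281. 255.] 6935 [0.549 0.209 0.076] [[0.457, 0.077, 0.015], [0.64, 0.243, 0.238]]
hatch 0.84 [274. 209.] 905 [0.565 0.18  0.206] [[0.52, 0.088, 0.123], [0.637, 0.231, 0.243]]
wing_knob 0.69 [279. 193.] 126 [0.556 0.167 0.231] [[0.537, 0.133, 0.206], [0.579, 0.184, 0.246]]
switch_box 0.75 [297. 331.] 1862 [0.492 0.348 0.047] [[0.454, 0.302, 0.001], [0.539, 0.362, 0.091]]
toggle 0.58 [307. 313.] 138 [0.469 0.334 0.086] [[0.457, 0.309, 0.05], [0.484, 0.338, 0.096]]
amber_bottle 0.98 [314. 205.] 881 [ 0.495 -0.035  0.088] [[0.466, -0.065, 0.028], [0.527, -0.024, 0.14]]
drop_bottle 0.87 [252. 321.] 667 [0.576 0.337 0.05 ] [[0.56, 0.313, 0.001], [0.596, 0.345, 0.081]]
sample_jar 0.65 [275. 211.] 929 [0.567 0.18  0.204] [[0.52, 0.089, 0.123], [0.636, 0.23, 0.243]]
beaker 0.94 [230. 206.] 855 [ 0.732 -0.04   0.063] [[0.703, -0.096, 0.002], [0.771, -0.028, 0.094]]
petri_di
[... 664 characters left out ...]
.184, 0.245]]
switch_box 0.68 [182. 229.] 979 [0.498 0.325 0.048] [[0.454, 0.296, 0.001], [0.543, 0.36, 0.093]]
amber_bottle 0.86 [331. 225.] 653 [ 0.499 -0.048  0.106] [[0.469, -0.084, 0.001], [0.529, -0.023, 0.142]]
sample_jar 0.74 [177. 241.] 63 [0.471 0.331 0.091] [[0.459, 0.326, 0.05], [0.483, 0.343, 0.097]]
beaker 0.58 [330. 132.] 782 [ 0.745 -0.063  0.029] [[0.705, -0.091, 0.0], [0.769, -0.028, 0.095]]
petri_dish 0.89 [409. 275.] 465 [ 0.371 -0.267  0.015] [[0.343, -0.294, 0.002], [0.399, -0.239, 0.02]]
spatula 0.78 [287. 279.] 156 [0.364 0.058 0.004] [[0.356, 0.025, -0.001], [0.369, 0.195, 0.01]]
1.2 [[-0.943, 0.332, -0.0], [0.332, 0.943, -0.0], [0.0, -0.0, -1.0]] 0.08540651741118602
```

Run:
```python
from h import *
a=cv2.imread("pics/top0.png");b=cv2.imread("pics/side0.png")
cv2.imwrite("pics/c1.png",np.hstack([cv2.resize(a[130:330,120:320],(400,400),interpolation=2),cv2.resize(b[150:370,190:400],(400,400),interpolation=2)]))
D=np.load("top0.npz");P=D["P"]
def rect(m,n):
    r=cv2.minAreaRect(P[m][:,:2].astype(np.float32)); print(n,np.round(r[0],4),np.round(r[1],4),round(r[2],2),m.sum())
# hatch plane
reg=(P[...,0]>.45)&(P[...,0]<.66)&(P[...,1]>.07)&(P[...,1]<.255)&(P[...,2]>.114)
Q=P[reg]; rng=np.random.default_rng(0);best=0
for _ in range(400):
    t=Q[rng.choice(len(Q),3,0)]; n=np.cross(t[1]-t[0],t[2]-t[0]); 
    if np.linalg.norm(n)<1e-6: continue
    n/=np.linalg.norm(n); k=abs((Q-t[0])@n)<.003
    if k.sum()>best: best=k.sum();B=k
c=Q[B].mean(0);n=np.linalg.svd(Q[B]-c)[2][2];n*=np.sign(n[2]);print("plane",c,n,np.degrees(np.arccos(n[2])),np.arccos(n[2]),B.sum(), "yaw",np.degrees(np.arctan2(n[1],n[0])))
H=Q[B]; print("hatch ext",np.round(H.min(0),3),np.round(H.max(0),3)); 
yaw=np.arctan2(-n[1],-n[0]); ax=np.array([np.cos(yaw),np.sin(yaw)]);
if ax[0]<0: ax=-ax
ay=np.array([-ax[1],ax[0]]); print("along",np.percentile(H[:,:2]@ax,[.5,99.5]),"across",np.percentile(H[:,:2]@ay,[.5,99.5]),ax)
h=(Q-c)@n; k=(h>.012)&(h<.04); K=Q[k]; 
u=np.r_[ay,0]; u-=n*(u@n);u/=np.linalg.norm(u); w=np.cross(n,u)  # w: toward front?
kc=cv2.minAreaRect(np.c_[(K-c)@u,(K-c)@w].astype(np.float32)); print("knob",kc,c+u*kc[0][0]+w*kc[0][1],u,w)
# bump
bu=K[(K-c)@n>.0285];print("bump",len(bu),bu.mean(0) if len(bu) else 0)
m=(P[...,0]>.44)&(P[...,0]<.556)&(P[...,1]>.28)&(P[...,1]<.38)
rect(m&(P[...,2]>.04)&(P[...,2]<.056),"boxtop"); rect(m&(P[...,2]>.075),"bat")
S=np.load("side0.npz")["P"];m=(S[...,0]>.44)&(S[...,0]<.556)&(S[...,1]>.28)&(S[...,1]<.38)&(S[...,2]>.075); print("bat side",S[m].min(0),S[m].max(0),S[m].mean(0));
```

```text
plane [0.57974988 0.15406812 0.18163333] [ 0.74231397 -0.11195483  0.66063309] 48.651825915562746 0.8491345493336746 2618 yaw -8.5766363575954
hatch ext [0.517 0.074 0.114] [0.648 0.233 0.247]
along [0.49561083 0.60893407] across [0.16691729 0.31089497] [ 0.98881728 -0.14913214]
knob ((-0.0025958139449357986, 0.048138171434402466), (0.06387011706829071, 0.019391333684325218), 38.944332122802734) [0.54791672 0.15624398 0.21777109] [ 1.49132143e-01  9.88817275e-01 -9.16812591e-18] [-0.65324542  0.09852163  0.75070894]
bump 18 [0.57645351 0.14080077 0.22865366]
boxtop [0.499  0.3289] [0.0606 0.0757] 83.72 667
bat [0.467  0.3318] [0.0115 0.0171] 85.88 42
bat side [0.45626995 0.32523157 0.07580745] [0.47475275 0.33929259 0.09622442] [0.46530202 0.33358436 0.08920078]
```

View pics/c1.png

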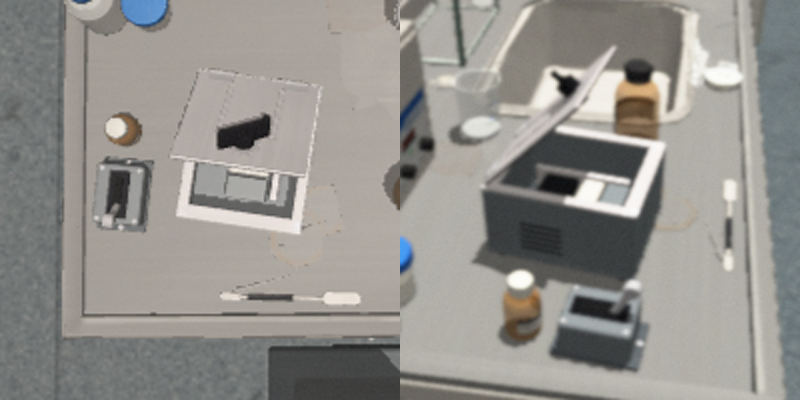

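>>> {"name": "step_arm", "arguments": {
  "rows": [
    [0,0,-2.2,0,0,-0.0945],
    [0,0,-2.2,0,0,-0.0945],
    [-2.18,-2.44,0,0,0,0],
    [-2.18,-2.44,0,0,0,0],
    [-2.18,-2.44,0,0,0,0],
    [-2.18,-2.44,0,0,0,0],
    [-2.18,-2.44,0,0,0,0],
    [-2.18,-2.44,0,0,0,0],
    [-2.18,-2.44,0,0,0,0],
    [-2.18,-2.44,0,0,0,0]
  ],
  "jaw": 0,
  "newtons": 30
}}

```text
time_s: 2.03
tcp_pos: [0.3599, 0.3926, 0.3005]
eef_rot: [[-0.989, 0.149, 0.0], [0.149, 0.989, 0.0], [-0.0, 0.0, -1.0]]
wrist_force: [0.6, -1.2, -0.5]
width: 0.0
finger_force: 0.0
```

>>> {"name": "step_arm", "arguments": {
  "rows": [
    [-2.18,-2.44,0,0,0,0],
    [-2.18,-2.44,0,0,0,0],
    [-2.18,-2.44,0,0,0,0],
    [-2.18,-2.44,0,0,0,0],
    [-2.18,-2.44,0,0,0,0],
    [-2.18,-2.44,0,0,0,0],
    [-2.18,-2.44,0,0,0,0],
    [-2.18,-2.44,0,0,0,0],
    [-2.18,-2.44,0,0,0,0],
    [-2.18,-2.44,0,0,0,0]
  ]
}}

```text
time_s: 2.87
tcp_pos: [0.5392, 0.1186, 0.3006]
eef_rot: [[-0.989, 0.149, 0.001], [0.149, 0.989, 0.0], [-0.001, 0.0, -1.0]]
wrist_force: [0.2, 0.5, -0.2]
width: 0.0001
finger_force: 0.0
```

>>> {"name": "step_arm", "arguments": {
  "rows": [
    [0,0,2.2,0,0,0],
    [0,0,2.3,0,0,0],
    [0.6,0,0.8,0,0,0],
    [0.7,0,0.8,0,0,0],
    [0.7,0,0.92,0,0,0],
    [0.7,0,0.92,0,0,0],
    [0.56,0,1.0,0,0,0],
    [0.56,0,1.0,0,0,0],
    [0.41,0,1.1,0,0,0],
    [0.41,0,1.1,0,0,0]
  ]
}}

```text
time_s: 3.7
tcp_pos: [0.492, 0.1276, 0.1781]
eef_rot: [[-0.989, 0.149, 0.0], [0.149, 0.989, 0.001], [-0.0, 0.001, -1.0]]
wrist_force: [0.5, 1.7, 0.3]
width: 0.0001
finger_force: 0.6
```

>>> {"name": "step_arm", "arguments": {
  "rows": [
    [0.25,0,1.1,0,0,0],
    [0.25,0,1.1,0,0,0],
    [0.1,0,0.8,0,0,0],
    [0,0,0.6,0,0,0],
    [0,0,0.1,0,0,0],
    [0,0,0.1,0,0,0],
    [0,0,0.1,0,0,0],
    [0,0,0,0,0,0],
    [0,0,0,0,0,0],
    [0,0,0,0,0,0]
  ]
}}

```text
time_s: 4.53
tcp_pos: [0.487, 0.1279, 0.1405]
eef_rot: [[-0.989, 0.149, 0.001], [0.149, 0.989, -0.0], [-0.001, -0.0, -1.0]]
wrist_force: [-3.1, -1.4, 3.3]
width: 0.0
finger_force: 2.0
```

>>> {"name": "step_arm", "arguments": {
  "rows": [
    [0,0,0.1,0,0,0],
    [0,0,0.1,0,0,0],
    [0,0,0.1,0,0,0],
    [0,0,0,0,0,0],
    [0,0,0,0,0,0],
    [0,0,0,0,0,0],
    [0,0,0,0,0,0],
    [0,0,0,0,0,0],
    [0,0,0,0,0,0],
    [0,0,0,0,0,0]
  ]
}}

```text
time_s: 5.37
tcp_pos: [0.4871, 0.128, 0.1403]
eef_rot: [[-0.989, 0.149, -0.0], [0.149, 0.989, -0.0], [0.0, -0.001, -1.0]]
wrist_force: [-10.3, -3.5, 19.1]
width: -0.0002
finger_force: 9.7
```

>>> {"name": "step_arm", "arguments": {
  "rows": [
    [0,0,-2,0,0,0],
    [0,0,-3,0,0,0.11],
    [0,0,-3,0,0,0.11],
    [0,0,-3,0,0,0.11],
    [0,0,-3,0,0,0.11],
    [0,0,0,0,0,0.11],
    [0,0,0,0,0,0.11],
    [0,0,0,0,0,0.11],
    [0,0,0,0,0,0.12],
    [0,0,0,0,0,0]
  ],
  "jaw": 0.6
}}

```text
time_s: 6.2
tcp_pos: [0.4868, 0.128, 0.2767]
eef_rot: [[-0.505, 0.863, 0.0], [0.863, 0.505, 0.0], [-0.0, 0.0, -1.0]]
wrist_force: [-0.1, 0.7, -0.3]
width: 0.0512
finger_force: 0.0
```

```bash
cat > k.py <<'E'
from h import *
import sys
for n in("wrist","top"):
    s,rgb,d=cap(n); P=cloud(n,d,s); cv2.imwrite(f"pics/{n}{sys.argv[1]}.png",rgb[...,::-1]); np.savez(f"{n}{sys.argv[1]}.npz",P=P,rgb=rgb)
    reg=(P[...,0]>.44)&(P[...,0]<.57)&(P[...,1]>.11)&(P[...,1]<.22)&(d>0)&(d>.04)
    z=P[...,2]; pl=reg&(z<.124)&(z>.105); K=P[reg&(z>.125)&(z<.15)&(rgb.max(-1)<90)]
    print(n,"plate z",np.median(z[pl]),"n",len(K),s["time_s"])
    if len(K)>20:
        r=cv2.minAreaRect(K[:,:2].astype(np.float32)); c=K[:,:2].mean(0); v=np.linalg.svd(K[:,:2]-c)[2][0]
        print(" rect",r,"mean",c,"dir",np.degrees(np.arctan2(v[1],v[0])),"zmax",np.percentile(K[:,2],[5,50,95]))
        H=K[K[:,2]>K[:,2].max()-.003]; print(" high",H.mean(0))
    F=P[(abs(z-.1155)<.006)&(P[...,0]>.4)&(P[...,0]<.65)&(P[...,1]>.05)&(P[...,1]<.26)]
    print(" hatch+frame rect",cv2.minAreaRect(F[:,:2].astype(np.float32)))
print(s["tcp_pos"],s["joint_pos"],np.degrees(np.arctan2(s["eef_rot"][1][1],s["eef_rot"][0][1])))
E
python3 k.py 1
```

```text
wrist plate z 0.11559991039930435 n 1242 6.2
 rect ((0.49929866194725037, 0.1650148183107376), (0.02395932376384735, 0.060271695256233215), 11.58230972290039) mean [0.49810468 0.16510904] dir -61.83036314106949 zmax [0.13100514 0.14178698 0.14559384]
 high [0.51176311 0.14089041 0.14745211]
 hatch+frame rect ((0.5474398732185364, 0.15723392367362976), (0.15073814988136292, 0.18128131330013275), 81.42302703857422)
top plate z 0.11643462866251231 n 0 6.25
 hatch+frame rect ((0.5714643001556396, 0.15598584711551666), (0.1500234603881836, 0.13839788734912872), 81.13723754882812)
[0.48676904 0.12801536 0.2766283 ] [ 8.62028646e+00 -1.25845246e+01  1.11566840e+02  2.23130188e-03
  8.10027767e+01 -2.19397395e+01] 30.55967770697262
```

>>> {"name": "step_arm", "arguments": {
  "rows": [
    [1.2,1.5,0,0,0,0.04],
    [1.32,1.47,0,0,0,0],
    [0,0,2.0,0,0,0],
    [0,0,2.5,0,0,0],
    [0,0,2.5,0,0,0],
    [0,0,2.5,0,0,0],
    [0,0,1.5,0,0,0],
    [0,0,0.5,0,0,0],
    [0,0,0,0,0,0],
    [0,0,0,0,0,0]
  ]
}}

```text
time_s: 7.13
tcp_pos: [0.5008, 0.1646, 0.1626]
eef_rot: [[-0.472, 0.881, 0.001], [0.881, 0.472, 0.0], [-0.0, 0.001, -1.0]]
wrist_force: [0.4, -0.1, 0.3]
width: 0.0513
finger_force: 0.0
```

>>> {"name": "step_arm", "arguments": {
  "rows": [
    [0,0,0,0,0,0],
    [0,0,0,0,0,0],
    [0,0,0,0,0,0],
    [0,0,0,0,0,0],
    [0,0,0,0,0,0],
    [0,0,0,0,0,0],
    [0,0,0,0,0,0],
    [0,0,0,0,0,0],
    [0,0,0,0,0,0],
    [0,0,0,0,0,0]
  ],
  "jaw": 0,
  "newtons": 30
}}

```text
time_s: 7.97
tcp_pos: [0.501, 0.1647, 0.1632]
eef_rot: [[-0.471, 0.882, 0.002], [0.882, 0.471, 0.0], [-0.001, 0.002, -1.0]]
wrist_force: [0.2, 0.5, 6.4]
width: 0.0068
finger_force: 31.1
```

>>> {"name": "step_arm", "arguments": {
  "rows": [
    [0,0,0,0,0,0.11],
    [0,0,0,0,0,0.11],
    [0,0,0,0,0,0.11],
    [0,0,0,0,0,0.11],
    [0,0,0,0,0,0.11],
    [0,0,0,0,0,0.11],
    [0,0,0,0,0,0.11],
    [0,0,0,0,0,0.11],
    [0,0,0,0,0,0.11],
    [0,0,0,0,0,0.11]
  ]
}}

```text
time_s: 8.8
tcp_pos: [0.5009, 0.1647, 0.1632]
eef_rot: [[0.576, 0.817, 0.002], [0.817, -0.576, 0.0], [0.001, 0.001, -1.0]]
wrist_force: [-0.1, 0.8, 5.7]
width: 0.0068
finger_force: 31.2
```

>>> {"name": "step_arm", "arguments": {
  "rows": [
    [0,0,0,0,0,0.11],
    [0,0,0,0,0,0.11],
    [0,0,0,0,0,0.11],
    [0,0,0,0,0,0.11],
    [0,0,0,0,0,0.11],
    [0,0,0,0,0,0.11],
    [0,0,0,0,0,0.11],
    [0,0,0,0,0,0.11],
    [0,0,0,0,0,0.11],
    [0,0,0,0,0,0.11]
  ]
}}

```text
time_s: 9.63
tcp_pos: [0.5008, 0.1648, 0.1631]
eef_rot: [[0.99, -0.143, 0.001], [-0.143, -0.99, 0.001], [0.001, -0.001, -1.0]]
wrist_force: [-1.6, 0.3, 6.3]
width: 0.0069
finger_force: 31.2
```

```bash
python3 -c "
from h import *
s=status.read_state();print(s['wrist_torque'],s['wrist_force'],s['finger_force'],s['joint_pos'],s['width'])"
```

```text
[0.10676719 0.13280857 0.13022931] [-1.56421454  0.29195063  6.26529563] 31.202393174171448 [ 1.23739082e+01 -4.09946333e+00  1.15254284e+02  1.85283992e-02
  6.87545473e+01  1.10568960e+02] 0.00688840486427986
```

>>> {"name": "step_arm", "arguments": {
  "rows": [
    [0,0,0,0,0,0.02],
    [0,0,0,0,0,0.02],
    [0,0,0,0,0,0.02],
    [0,0,0,0,0,0],
    [0,0,0,0,0,0],
    [0,0,0,0,0,0],
    [0,0,0,0,0,0],
    [0,0,0,0,0,0],
    [0,0,0,0,0,0],
    [0,0,0,0,0,0]
  ]
}}

```text
time_s: 10.47
tcp_pos: [0.5009, 0.1648, 0.1631]
eef_rot: [[0.98, -0.197, 0.001], [-0.197, -0.98, 0.001], [0.001, -0.001, -1.0]]
wrist_force: [-1.2, 0.8, 4.8]
width: 0.0068
finger_force: 31.2
```

>>> {"name": "step_arm", "arguments": {
  "rows": [
    [0,0,0,0,0,0],
    [0,0,0,0,0,0],
    [0,0,0,0,0,0],
    [0,0,0,0,0,0],
    [0,0,-1,0,0,0],
    [0,0,-2,0,0,0],
    [0,0,-3,0,0,0],
    [0,0,-3,0,0,0],
    [0,0,-3,0,0,-0.1],
    [0,0,0,0,0,0]
  ],
  "jaw": 0.6
}}

```text
time_s: 11.3
tcp_pos: [0.5031, 0.1651, 0.2905]
eef_rot: [[0.995, -0.095, 0.012], [-0.095, -0.995, 0.003], [0.012, -0.004, -1.0]]
wrist_force: [0.8, 0.7, 1.7]
width: 0.0508
finger_force: 0.0
```

```bash
python3 k.py 2
```

```text
wrist plate z 0.11549990904286844 n 1008 11.3
 rect ((0.5003432631492615, 0.16420891880989075), (0.0601600781083107, 0.02352709136903286), 4.9960103034973145) mean [0.50185505 0.16418479] dir 168.98700310059354 zmax [0.13209227 0.14181475 0.14549362]
 high [0.47401454 0.16944763 0.14693505]
 hatch+frame rect ((0.5480531454086304, 0.1568170040845871), (0.15048082172870636, 0.18169693648815155), 81.56208801269531)
top plate z 0.11602891445108254 n 0 11.35
 hatch+frame rect ((0.550616979598999, 0.15885892510414124), (0.1500631868839264, 0.18078714609146118), 81.38766479492188)
[0.50223475 0.16495637 0.28740919] [ 1.23632159e+01 -9.76753672e+00  1.08132640e+02 -3.67054947e-04
  8.11207925e+01  1.07985950e+02] -95.6220029323912
```

>>> {"name": "step_arm", "arguments": {
  "rows": [
    [-1.36,-3.2,0,0,0,0],
    [-1.36,-3.2,0,0,0,0],
    [-1.36,-3.2,0,0,0,0],
    [-1.36,-3.2,0,0,0,0],
    [-1.36,-3.2,0,0,0,0],
    [0,0,0,0,0,-0.12],
    [0,0,0,0,0,-0.12],
    [0,0,0,0,0,-0.12],
    [0,0,0,0,0,-0.12],
    [0,0,0,0,0,-0.12]
  ],
  "jaw": 0.45
}}

```text
time_s: 12.23
tcp_pos: [0.4474, 0.3301, 0.2797]
eef_rot: [[0.874, 0.486, -0.003], [0.486, -0.874, -0.002], [-0.004, 0.0, -1.0]]
wrist_force: [-0.7, 0.5, 0.1]
width: 0.0387
finger_force: 0.0
```

>>> {"name": "step_arm", "arguments": {
  "rows": [
    [0,0,0,0,0,-0.12],
    [0,0,0,0,0,-0.12],
    [0,0,0,0,0,-0.12],
    [0,0,0,0,0,-0.12],
    [0,0,0,0,0,-0.12],
    [0,0,0,0,0,-0.12],
    [0,0,0,0,0,-0.12],
    [0,0,0,0,0,-0.12],
    [0,0,0,0,0,-0.12],
    [0,0,0,0,0,-0.12]
  ]
}}

```text
time_s: 13.07
tcp_pos: [0.4475, 0.3299, 0.2797]
eef_rot: [[-0.136, 0.991, -0.003], [0.991, 0.136, -0.002], [-0.002, -0.004, -1.0]]
wrist_force: [-0.1, -0.6, 0.0]
width: 0.0385
finger_force: 0.0
```

>>> {"name": "step_arm", "arguments": {
  "rows": [
    [0,0,0,0,0,-0.12],
    [0,0,0,0,0,-0.12],
    [0,0,0,0,0,-0.12],
    [0,0,0,0,0,-0.12],
    [0,0,0,0,0,-0.12],
    [0,0,0,0,0,-0.12],
    [0,0,0,0,0,-0.12],
    [0,0,0,0,0,-0.12],
    [0,0,0,0,0,-0.12],
    [0,0,0,0,0,-0.12]
  ]
}}

```text
time_s: 13.9
tcp_pos: [0.4475, 0.3299, 0.2797]
eef_rot: [[-0.973, 0.232, -0.003], [0.232, 0.973, -0.002], [0.003, -0.003, -1.0]]
wrist_force: [-0.1, 0.4, 0.1]
width: 0.0385
finger_force: 0.0
```

Run:
```python
from h import *
s,rgb,d=cap("wrist");P=cloud("wrist",d,s);cv2.imwrite("pics/w3.png",rgb[...,::-1])
x,y,z=P[...,0],P[...,1],P[...,2]
m=(d>.05)&(x>.43)&(x<.556)&(y>.28)&(y<.385)
for n,k in(("top",m&(z>.042)&(z<.055)),("disc",m&(z>.074)&(z<.11)),("disc hi",m&(z>.086)&(z<.11))):
    Q=P[k].astype(np.float32); print(n,len(Q),cv2.minAreaRect(Q[:,:2].copy()),Q.mean(0),Q.min(0),Q.max(0))
print(s["tcp_pos"],s["joint_pos"],np.round(s["eef_rot"],4).tolist())
```

```text
top 2923 ((0.4957132935523987, 0.3273693919181824), (0.060155779123306274, 0.07459553331136703), 84.2968978881836) [0.49458334 0.32774517 0.04839622] [0.45627674 0.29421848 0.04204813] [0.53462803 0.36029133 0.05245667]
disc 208 ((0.46302929520606995, 0.3307112157344818), (0.012019118294119835, 0.01729779690504074), 84.18708801269531) [0.46156627 0.3308307  0.09194931] [0.4541221  0.32437244 0.08212899] [0.47147933 0.33703414 0.09576115]
disc hi 201 ((0.46302929520606995, 0.3307112157344818), (0.012019118294119835, 0.01729779690504074), 84.18708801269531) [0.46178022 0.33082137 0.09223033] [0.4541929  0.32437244 0.08605356] [0.47147933 0.33703414 0.09576115]
[0.44749683 0.32991507 0.27969938] [ 3.08671816e+01 -5.48930860e+00  1.05019853e+02 -5.93764447e-04
  8.06901911e+01 -4.56914523e+01] [[-0.9726, 0.2324, -0.0033], [0.2325, 0.9726, -0.002], [0.0027, -0.0027, -1.0]]
```

View pics/w3.png

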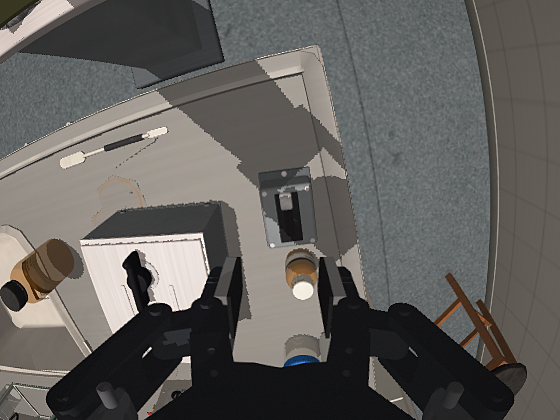

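>>> {"name": "step_arm", "arguments": {
  "rows": [
    [0,0,0,0,0,-0.067],
    [0,0,0,0,0,-0.066],
    [0.31,0.07,3.37,0,0,0],
    [0.31,0.07,3.37,0,0,0],
    [0.31,0.07,3.37,0,0,0],
    [0.31,0.07,3.37,0,0,0],
    [0,0,0,0,-0.1125,0],
    [0,0,0,0,-0.1125,0],
    [0,0,0,0,-0.1125,0],
    [0,0,0,0,-0.1125,0]
  ]
}}

```text
time_s: 14.78
tcp_pos: [0.4358, 0.3341, 0.1459]
eef_rot: [[-0.893, 0.109, 0.436], [0.098, 0.994, -0.047], [-0.438, 0.001, -0.899]]
wrist_force: [-0.2, -0.8, -0.3]
width: 0.0383
finger_force: 0.0
```

```bash
cat > t.py <<'E'
from h import *
s=status.read_state();R=np.array(s["eef_rot"]);p=np.array(s["tcp_pos"])
print("R",np.round(R,3).tolist(),p,np.round(s["joint_pos"],1),s["width"],s["finger_force"],np.round(s["wrist_force"],1))
for D in([.464,.331,.0855],):print("disc in tool mm",np.round(R.T@(np.array(D)-p)*1000,1))
E
python3 t.py
python3 - <<'E'
from h import *
s,rgb,d=cap("wrist");P=cloud("wrist",d,s)
x,y,z=P[...,0],P[...,1],P[...,2]
m=(d>.05)&(x>.43)&(x<.5)&(y>.315)&(y<.347)&(z>.078)&(z<.105)
Q=P[m].astype(np.float32)
if len(Q)>5: print(len(Q),cv2.minAreaRect(Q[:,:2].copy()),Q.min(0),Q.max(0))
E
```

```text
R [[-0.893, 0.109, 0.436], [0.098, 0.994, -0.047], [-0.438, 0.001, -0.899]] [0.43577437 0.33406325 0.14591159] [ 40.2  -8.1 123.4 -24.9  48.9 -29.7] 0.03827816508096254 0.0 [-0.2 -0.8 -0.3]
disc in tool mm [ 1.  -0.  66.7]
557 ((0.4616664946079254, 0.3313537836074829), (0.011606273241341114, 0.01635102741420269), 83.71272277832031) [0.45311427 0.3250899  0.07991887] [0.4698305  0.33757228 0.0952101 ]
```

>>> {"name": "step_arm", "arguments": {
  "rows": [
    [0.2,0,1.5,0,0,0],
    [0,0,1.5,0,0,0],
    [0,0,1.5,0,0,0],
    [0,0,1.0,0,0,0],
    [0,0,0.55,0,0,0],
    [0,0,0,0,0,0],
    [0,0,0,0,0,0],
    [0,0,0,0,0,0],
    [0,0,0,0,0,0],
    [0,0,0,0,0,0]
  ]
}}

```text
time_s: 15.67
tcp_pos: [0.4609, 0.3323, 0.0927]
eef_rot: [[-0.895, 0.107, 0.433], [0.096, 0.994, -0.045], [-0.436, 0.001, -0.9]]
wrist_force: [-0.3, -0.4, -0.3]
width: 0.0384
finger_force: 0.0
```

>>> {"name": "step_arm", "arguments": {
  "rows": [
    [0,0,0,0,0,0],
    [0,0,0,0,0,0],
    [0,0,0,0,0,0],
    [0,0,0,0,0,0],
    [0,0,0,0,0,0],
    [0,0,0,0,0,0],
    [0,0,0,0,0,0],
    [0,0,0,0,0,0],
    [0,0,0,0,0,0],
    [0,0,0,0,0,0]
  ],
  "jaw": 0,
  "newtons": 50
}}

```text
time_s: 16.5
tcp_pos: [0.4608, 0.3321, 0.0923]
eef_rot: [[-0.895, 0.107, 0.433], [0.096, 0.994, -0.046], [-0.435, 0.0, -0.9]]
wrist_force: [-4.0, -1.9, 6.1]
width: 0.0107
finger_force: 50.6
```

```bash
python3 t.py
```

```text
R [[-0.895, 0.107, 0.433], [0.096, 0.994, -0.046], [-0.435, 0.0, -0.9]] [0.46079695 0.33205049 0.09233498] [ 38.   -1.3 123.  -26.7  42.4 -28.5] 0.010747395156791757 50.56301414966583 [-4.  -1.9  6.1]
disc in tool mm [ 0.  -0.7  7.6]
```

>>> {"name": "step_arm", "arguments": {
  "rows": [
    [0,0,-0.2,0,0,0],
    [0,0,-0.2,0,0,0],
    [0,0,-0.2,0,0,0],
    [0,0,-0.2,0,0,0],
    [0,0,-0.2,0,0,0],
    [0,0,-0.1,0,0,0],
    [0,0,0,0,0,0],
    [0,0,0,0,0,0],
    [0,0,0,0,0,0],
    [0,0,0,0,0,0]
  ]
}}

```text
time_s: 17.33
tcp_pos: [0.456, 0.3322, 0.1014]
eef_rot: [[-0.895, 0.106, 0.433], [0.096, 0.994, -0.046], [-0.435, -0.0, -0.9]]
wrist_force: [5.6, -0.4, -5.2]
width: 0.0108
finger_force: 48.8
```

```bash
python3 t.py
python3 - <<'E'
from h import *
s,rgb,d=cap("side");cv2.imwrite("pics/s4.png",cv2.resize(rgb[250:400,220:400,::-1],(720,600),interpolation=2))
E
```

```text
R [[-0.895, 0.106, 0.433], [0.096, 0.994, -0.046], [-0.435, -0.0, -0.9]] [0.45596794 0.33224323 0.10137712] [ 38.4  -2.6 123.1 -26.3  43.5 -28.8] 0.010844810095139046 48.81340742111206 [ 5.6 -0.4 -5.2]
disc in tool mm [-0.4 -0.4 17.8]
```

View pics/s4.png

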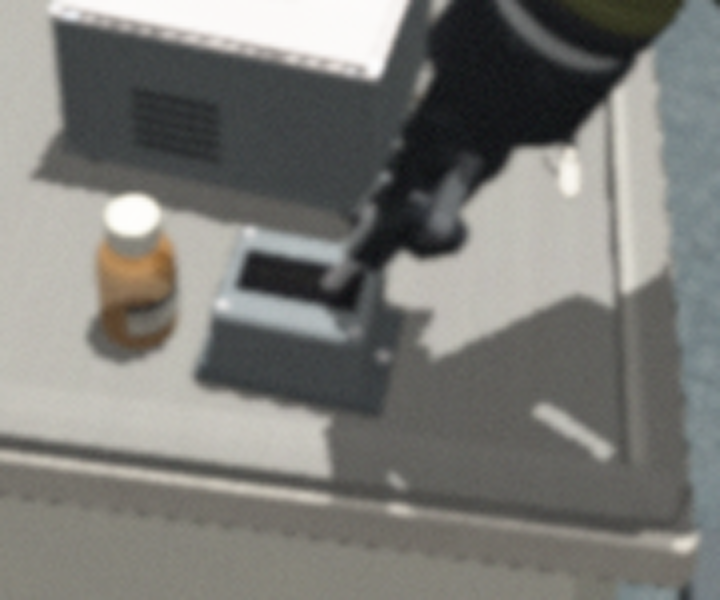

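>>> {"name": "step_arm", "arguments": {
  "rows": [
    [-0.69,0,-0.02,0,0.075,0],
    [-0.69,0,0,0,0.075,0],
    [-0.69,0,0.03,0,0.075,0],
    [-0.69,0,0.03,0,0.075,0],
    [-0.69,0,0.03,0,0.075,0],
    [-0.69,0,0.03,0,0.075,0],
    [0,0,0,0,0,0],
    [0,0,0,0,0,0],
    [0,0,0,0,0,0],
    [0,0,0,0,0,0]
  ]
}}

```text
time_s: 18.22
tcp_pos: [0.4945, 0.3281, 0.1106]
eef_rot: [[-0.994, 0.105, 0.0], [0.105, 0.994, -0.001], [-0.001, -0.001, -1.0]]
wrist_force: [2.1, 0.5, -5.4]
width: 0.0108
finger_force: 48.9
```

```bash
python3 t.py
```

```text
R [[-0.994, 0.105, 0.0], [0.105, 0.994, -0.001], [-0.001, -0.001, -1.0]] [0.49447911 0.32811867 0.11060151] [ 2.840e+01  7.700e+00  1.087e+02 -1.000e-01  6.360e+01 -5.550e+01] 0.010800997802453265 48.87595295906067 [ 2.1  0.5 -5.4]
disc in tool mm [30.6 -0.3 25.1]
```

>>> {"name": "step_arm", "arguments": {
  "rows": [
    [-0.69,0,-0.05,0,0.075,0],
    [-0.69,0,0.0,0,0.075,0],
    [-0.69,0,0.02,0,0.075,0],
    [-0.69,0,0.03,0,0.075,0],
    [-0.69,0,0.03,0,0.075,0],
    [-0.69,0,0.03,0,0.075,0],
    [0,0,0,0,0,0],
    [0,0,0,0,0,0],
    [0,0,0,0,0,0],
    [0,0,0,0,0,0]
  ]
}}

```text
time_s: 19.05
tcp_pos: [0.5343, 0.3241, 0.1035]
eef_rot: [[-0.896, 0.105, -0.431], [0.095, 0.994, 0.045], [0.433, -0.001, -0.901]]
wrist_force: [-1.5, 0.2, -7.0]
width: 0.0112
finger_force: 48.9
```

```bash
python3 t.py
```

```text
R [[-0.896, 0.105, -0.431], [0.095, 0.994, 0.045], [0.433, -0.001, -0.901]] [0.53427759 0.32412547 0.10353786] [ 21.7  23.6  92.6  11.6  86.9 -65.3] 0.011241373363587874 48.912994265556335 [-1.5  0.2 -7. ]
disc in tool mm [55.8 -0.5 46.8]
```

>>> {"name": "step_arm", "arguments": {
  "rows": [
    [-0.1,0,0.2,0,0,0],
    [0,0,0.2,0,0,0],
    [0,0,0.2,0,0,0],
    [0,0,0.2,0,0,0],
    [0,0,0.2,0,0,0],
    [0,0,0.15,0,0,0],
    [0,0,0,0,0,0],
    [0,0,0,0,0,0],
    [0,0,0,0,0,0],
    [0,0,0,0,0,0]
  ]
}}

```text
time_s: 19.88
tcp_pos: [0.532, 0.3245, 0.0937]
eef_rot: [[-0.896, 0.107, -0.431], [0.096, 0.994, 0.047], [0.434, 0.001, -0.901]]
wrist_force: [-1.2, -1.3, 5.7]
width: 0.0112
finger_force: 50.4
```

```bash
python3 t.py
```

```text
R [[-0.896, 0.107, -0.431], [0.096, 0.994, 0.047], [0.434, 0.001, -0.901]] [0.53201818 0.32445155 0.09370261] [ 21.7  24.   93.1  11.8  86.  -65.4] 0.011151034452167335 50.398873686790466 [-1.2 -1.3  5.7]
disc in tool mm [58.  -0.8 37. ]
```

>>> {"name": "step_arm", "arguments": {
  "rows": [
    [0,0,0,0,0,0],
    [0,0,0,0,0,0],
    [0,0,0,0,0,0],
    [0,0,0,0,0,0],
    [0,0,0,0,0,0],
    [0,0,-0.5,0,0,0],
    [0,0,-1,0,0,0],
    [0,0,-2,0,0,0],
    [0,0,-3,0,0,0],
    [0,0,-3,0,0,0]
  ],
  "jaw": 0.45
}}

```text
time_s: 20.72
tcp_pos: [0.5725, 0.3197, 0.1789]
eef_rot: [[-0.895, 0.106, -0.434], [0.096, 0.994, 0.046], [0.436, -0.001, -0.9]]
wrist_force: [1.3, -0.2, -0.2]
width: 0.0384
finger_force: 0.0
```

>>> {"name": "step_arm", "arguments": {
  "rows": [
    [0,0,-2,0,0,0],
    [0,0,0,0,-0.1,0],
    [0,0,0,0,-0.1,0],
    [0,0,0,0,-0.1,0],
    [0,0,0,0,-0.1,0],
    [0,0,-3,0,0,0],
    [0,0,-3,0,0,0],
    [0,0,0,0,0,0],
    [0,0,0,0,0,0],
    [0,0,0,0,0,0]
  ]
}}

```text
time_s: 21.55
tcp_pos: [0.5842, 0.3187, 0.2567]
eef_rot: [[-0.993, 0.107, -0.048], [0.107, 0.994, 0.006], [0.049, 0.001, -0.999]]
wrist_force: [0.8, -0.1, -0.5]
width: 0.0387
finger_force: 0.0
```

```bash
python3 t.py
python3 - <<'E'
from h import *
s,a,d=cap("side");P=cloud("side",d);s,b,_=cap("top")
m=(P[...,0]>.44)&(P[...,0]<.556)&(P[...,1]>.3)&(P[...,1]<.36)&(P[...,2]>.07)&(P[...,2]<.12); print(m.sum(),P[m].min(0),P[m].max(0))
cv2.imwrite("pics/f5.png",np.hstack([cv2.resize(a[150:370,190:400],(400,400),interpolation=2),cv2.resize(b[130:330,120:320],(400,400),interpolation=2)])[...,::-1])
E
```

```text
R [[-0.993, 0.107, -0.048], [0.107, 0.994, 0.006], [0.049, 0.001, -0.999]] [0.58423618 0.31868311 0.25670632] [ 23.5  10.2  91.    1.4  81.1 -60.7] 0.03866564218292271 0.0 [ 0.8 -0.1 -0.5]
disc in tool mm [112.4  -0.7 176.9]
104 [0.51768374 0.3177739  0.07004824] [0.53877721 0.33159379 0.09719996]
```

View pics/f5.png

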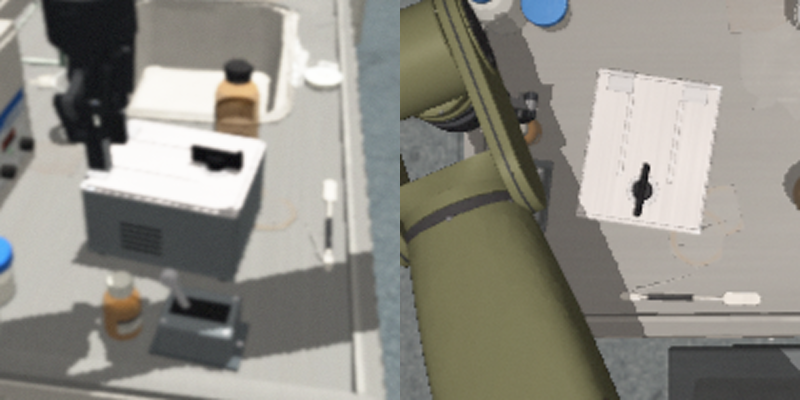

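The side view shows the bat leaning to the far side at (180,290), with its top at the same height as before. The hatch is shut, the knob bar is square to the front at (642,190), and the bystanders look undisturbed.

```bash
python3 -c "
from cell import env
print(env.close_job())"
```

```text
the job is handed in; nothing more can be done
None
```

I shut the hatch, turned the wing knob to its stop, flipped the toggle to on with its bat back in, and handed the job in at about 22 s. The last images showed the bottles, jar, beaker, dish and spatula undisturbed where visible; no verdict came back.

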